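# Spread a retaining ring with circlip pliers and hold it open at the axle groove

### The job

Take the circlip pliers by both handles, lift them with their snap ring straight up out of the wooden stand, and squeeze the handles all the way so that the ring is spread. With the ring held spread, slide it down over the end of the upright axle, pliers upright, until it lies lightly on the brass washer, which is level with the groove. Finish holding it there: keep the handles squeezed and the ring spread, do not let go, and leave the other things on the bench where they are.

Things in the scene. Friction and masses are not known exactly. Their poses are not given: they have to be found in the camera images.
- pliers: Upright circlip pliers (170 mm tall, 200 g, blue handles), a steel snap ring fixed on their tips. Origin: on the pliers' axis, level with the ring's underside. z points up to the handles; -x points to the ring, which lies flat in the x-y plane, its back 41 mm off. The handles lie side by side along y and are squeezed along y. A 30 mm wide housing at z = 55 to 85 mm reaches to x = 16 mm.
- handles (a point): Point midway between the blue handles, 138 mm above the ring's underside: grip here. Sleeves: 12 mm wide (x), 10 mm thick, 64 mm long, this point at mid length. Outer faces 55 mm apart at rest (64 mm at the top), 32 mm and parallel when squeezed to the stop. Each handle needs about 3 N to start, 7 N at the stop; a grip of 15 to 40 N holds them at the stop.
- jaw_left (a joint): Swing of the left jaw (rad); the right jaw mirrors it. 0 = at rest, ring closed (inner diameter 25 mm, too small for the axle); 0.165 = handles squeezed to the stop, ring fully spread. The ring swings open with it and closes by itself when the handles are let go.
- ring_center (a point): Centre of the spread ring's opening, at mid thickness (ring 3 mm thick). It lies 21.5 mm from the pliers' axis (to -x) and 136.5 mm below the handles point. With this point on the axle's axis the fully spread ring, about 50 mm across, clears the 28 mm axle by 1.5 mm or more all round.
- stand: Wooden stand fixed to the bench, holding the pliers upright: foot 82 x 80 mm, ring on a pad 12 mm above the bench, pillar 92 mm high behind the pliers (+x) with a channel for their housing. Origin on the bench under the pliers' axis; axes as the pliers' at the start. The pliers come out straight up (lift 45 mm or more) and may be squeezed in the stand.
- axle_unit: Grey bearing unit fixed to the bench: flange 84 x 84 x 10 mm, brass thrust washer (48 mm across, top 46 mm above the bench), upright steel axle 28 mm across. Origin on the bench on the axle's axis, z up along it. Between this unit and the stand a bench vice's handle reaches forward to x = 0.49 m and up to 175 mm: carry the pliers round in front of it or higher.
- groove (a point): Middle of the ring groove, on the axle's axis, 48.5 mm above the bench; the groove is 24.4 mm across and 5 mm wide, and runs from the top of the brass washer up. A ring lying on the washer has its ring_center 1 mm below this point.
- axle_end (a point): Top end of the axle on its axis, 74 mm above the bench (25.5 mm above the groove point).
- driver: Bystander: amber screwdriver lying on the bench, 26 x 208 x 27 mm. Origin at the centre of its underside.
- oil_can: Bystander: grey pump oiler, 62 mm across, 143 mm high with its spout. Origin at the centre of its underside.
- wax: Bystander: cream-coloured round wax block, 50 mm across, 74 mm high. Origin at the centre of its underside.

How it is judged (in metres and radians):
On the way, in this order (a step that is already met when the one before it is completed fails the run):
1. the pliers are lifted out of the stand, held by the fingers (z of pliers in the frame of stand above 0.042 m and contact force between the fingers and pliers above 1 N), for 0.1 s.
2. the ring is held spread above the end of the axle, in line with it (horizontal distance between ring_center and axle_end below 0.006 m and z of ring_center in the frame of axle_end above 0.001 m and value of joint jaw_left above 0.135 rad), for 0.1 s.
At the end, for the whole second after the job is handed in: Through the last second: fingers on the pliers over 2 N, jaw over 0.135 rad, pliers within 0.12 rad of upright and still; ring centre within 5 mm of the axle's axis and from 4 mm below to 2 mm above the groove's middle; the ring bears on the axle unit with under 25 N (horizontal distance between ring_center and groove below 0.005 m and z of ring_center in the frame of groove between -0.004 and 0.002 m and value of joint jaw_left above 0.135 rad and angle between pliers's own z axis and vertical below 0.12 rad and contact force between the fingers and pliers above 2 N and contact force between pliers and axle_unit below 25 N and linear speed of pliers below 0.02 m/s); the arm keeps its last pose, push and grip.
It fails at once if a bystander is moved by more than 20 mm (distance of any of driver, wax, oil_can from where it was at the start of the episode above 0.02 m).
It also fails if it takes over 43 s, if anything falls off the work surface, if the arm or the gripper's body presses on something with over 40 N, if the wrist force passes 120 N, or if a joint passes its speed limit or range.

### The arm

A 6-joint arm with a two-finger parallel gripper is mounted at the origin on a cart in front of the work surface, level with it; the furniture and walls round the work are solid. World frame = base frame: x ahead of the robot, y to its left, z up, the work surface at z = 0. Lengths are in m, angles in degrees, forces in N, time in s.
With the tool pointing down it reaches from about 0.3 to 0.75 m from the base axis. Payload 8.5 kg.
Tool frame: the origin (TCP) lies midway between the tips of the shut fingers; the grasp point (between the pads) lies 19 mm behind it (arm.tcp_to_grasp is the distance from the TCP to the grasp point, in m); z points along the fingers, y is the direction in which the jaws open and shut (so a half turn about z gives the same grasp; the last joint's range is limited). The gripper opens to 88 mm and grips with 3 to 60 N. Pads are 18 mm wide; open, the fingers measure 123 mm over their backs; the gripper's body (75 mm by 187 mm) begins 45 mm behind the grasp point.
Start: joints at [57.393, 21.807, 74.336, -0, 83.858, -12.336], TCP at [0.191, 0.516, 0.239] pointing down, gripper open.
Joint ranges: [-178.18, 178.18], [-50.72, 133.34], [12.68, 142.11], [-81.47, 261.47], [9.98, 163.14], [-165.26, 165.26]. Speed limits (degrees/s): [136.94, 136.94, 180, 180, 180, 180].

### API

Orientations are given as [roll, pitch, yaw] about the fixed x, y, z axes, in that order (R = Rz(yaw) Ry(pitch) Rx(roll)).
In Python, from workcell import sensors, read_camera, arm gives the robot as it stands. The module is installed in compiled form; this text tells all that it offers.
- The arm moves only by the tool carry_out, never from a script. Its argument "targets" is a list of rows, each an object of numbers: "jaw": the closure in counts, from 0 (fully open) to 255 (shut); "x", "y", "z": the shift along the tool's x, y, z in cm; "yaw": the turn about the tool's z in rad. A call has exactly 8 rows; each row is the pose to reach, as a shift and turn from the pose commanded when the call began, along the tool's axes at that moment; what a row does not reach only later rows make up. A row lasts 1/10 s, in which the tool goes at most 50 mm and 8.59 degrees, less where a joint would pass 70% of its speed; a pose out of reach is approached as far as the arm can. A call with a gripper value outside its range is refused whole. The fingers move at their own pace and stop on an object; "grip_force" is the grip in N (left out, the last holds). Time passes only in rows, so rows that repeat a pose let the fingers close, or fill a call up. It gives the time, the measured TCP pose, the force and the opening at its end, in the units of the state.
- sensors.state(): the state, without advancing time (a new reading comes with each control period).
- read_camera(name): name is "side" or "top"; returns a dict with "img" (420x560x3 uint8, red, green, blue), "K" (3x3 intrinsics, pixels), "extrinsics" (4x4, takes a point from camera to world coordinates). Camera axes: x right, y down, z forward; pixel columns grow to the right and rows downward; lengths in m; the calibration is good to about 2 mm. A picture is of the moment at which its call begins. There is no depth.
- arm.sign_off(): hands the job in, once; it reports no verdict.
The state is a dict: "clock": time; "qpos": joint angles; "joint_vel": joint speeds; "joint_torque": joint torques, N m; "ee_pos": TCP position; "tool_rot": TCP orientation; "wrist_force": force on the tool from outside, world axes, zero at the start; "moment": the same for the moment, N m; "gripper_width": finger opening in m.
Only numpy, scipy, OpenCV 4.12 (cv2) and the standard library are available. Lean on these libraries where they do the work, as an engineer would, in place of code of your own. Each camera call takes 0.05 s, during which the arm holds its last target.

## Working session

There is one attempt and no reset: what is moved stays moved. The work goes in short steps, Python scripts to look and compute and a tool call to move; the robot and the scene stay as the last step left them, time stands still between calls to the robot, and variables do not carry over. Pictures are saved under pics/ and viewed, and the job is handed in when it is done.

Besides the shell and the picture viewer there is one more tool, called after ">>>" by a JSON object that holds its "method" and its "body", one argument or row to a line. carry_out: Moves the arm, as the interface text tells. Its arguments: {"type":"object","properties":{"targets":{"type":"array","items":{"type":"object","properties":{"jaw":{"type":"number"},"x":{"type":"number"},"y":{"type":"number"},"z":{"type":"number"},"yaw":{"type":"number"}}}},"grip_force":{"type":"number"}},"required":["targets"]}

```bash
mkdir -p pics
python3 - <<'E'
from workcell import sensors, read_camera, arm
import cv2, numpy as np
s=sensors.state()
for k,v in s.items(): print(k,np.round(v,4))
print(arm.tcp_to_grasp)
for n in ("side","top"):
    c=read_camera(n); cv2.imwrite(f"pics/{n}0.png",cv2.cvtColor(c["img"],cv2.COLOR_RGB2BGR))
    print(n,c["K"].round(2).tolist(),c["extrinsics"].round(4).tolist())
E
```

```text
clock 0.0
qpos [ 5.73926e+01  2.18391e+01  7.43839e+01 -4.00000e-04  8.38579e+01
 -1.23358e+01]
joint_vel [ 0.0549 -0.0183 -0.0607 -0.0487  0.1044 -0.0629]
joint_torque [ 1.00000e-04 -4.37928e+01 -2.24550e+01  7.14000e-02  3.53000e-02
 -1.00000e-04]
ee_pos [0.1904 0.5157 0.2382]
tool_rot [-1.799208e+02 -1.690000e-02  1.597284e+02]
wrist_force [0.155  1.1839 0.1568]
moment [-0.0058  0.0074  0.0331]
gripper_width 0.088
0.0187
side [[516.7, 0.0, 275.72], [0.0, 516.7, 222.44], [0.0, 0.0, 1.0]] [[0.966, -0.0931, 0.2413, 0.1975], [-0.2582, -0.3986, 0.88, -0.8681], [0.0142, -0.9124, -0.4091, 0.533], [0.0, 0.0, 0.0, 1.0]]
top [[483.46, 0.0, 284.47], [0.0, 483.46, 204.27], [0.0, 0.0, 1.0]] [[-0.0249, -0.9993, 0.0293, 0.4048], [-0.9996, 0.0244, -0.0166, 0.0653], [0.0159, -0.0297, -0.9994, 1.035], [0.0, 0.0, 0.0, 1.0]]
```

View pics/side0.png

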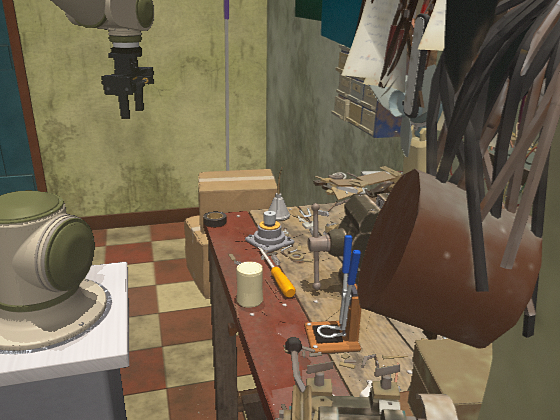

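View pics/top0.png

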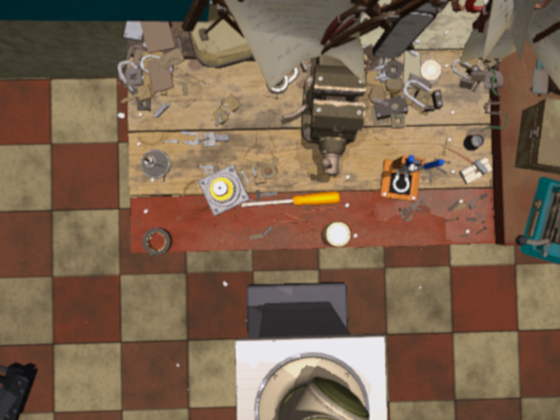

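The side view shows the axle unit at about (270,228), the pliers with blue handles at (350,262), the ring at (328,332), the wax at (249,283), the driver at (280,278) and the vice handle at (316,245). In the top view the axle is at (222,188), the stand at (400,180) and the ring at (401,184). I'll zoom in on these.

Run:
```python
import cv2
t=cv2.imread("pics/top0.png"); s=cv2.imread("pics/side0.png")
a=cv2.resize(t[145:215,365:455],None,fx=6,fy=6,interpolation=cv2.INTER_CUBIC)
b=cv2.resize(t[155:220,190:260],None,fx=6,fy=6,interpolation=cv2.INTER_CUBIC)
cv2.imwrite("pics/t1.png",a);cv2.imwrite("pics/t2.png",b)
cv2.imwrite("pics/s1.png",cv2.resize(s[220:360,290:390],None,fx=4,fy=4,interpolation=cv2.INTER_CUBIC))
cv2.imwrite("pics/s2.png",cv2.resize(s[190:260,235:325],None,fx=6,fy=6,interpolation=cv2.INTER_CUBIC))
```

```text
(no output)
```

View pics/t1.png

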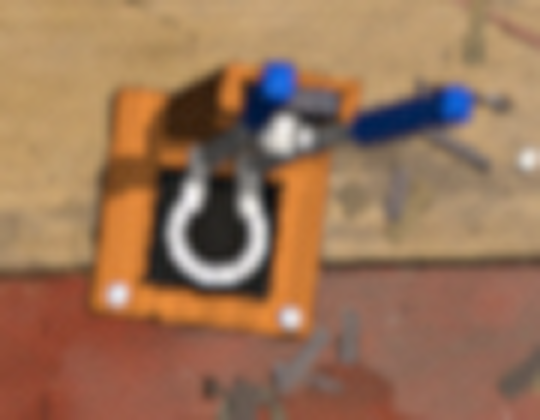

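View pics/t2.png

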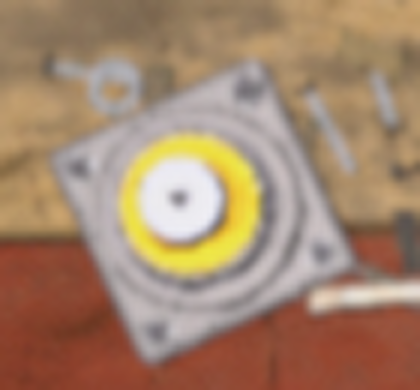

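View pics/s1.png

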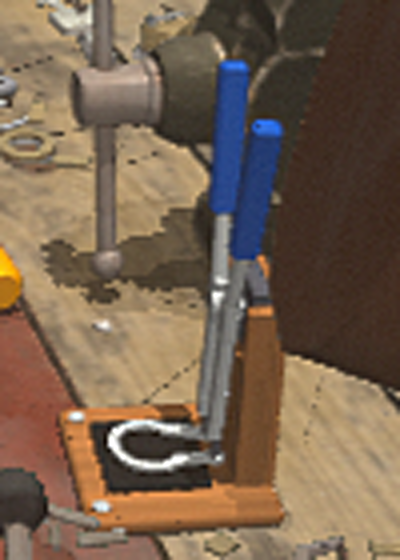

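View pics/s2.png

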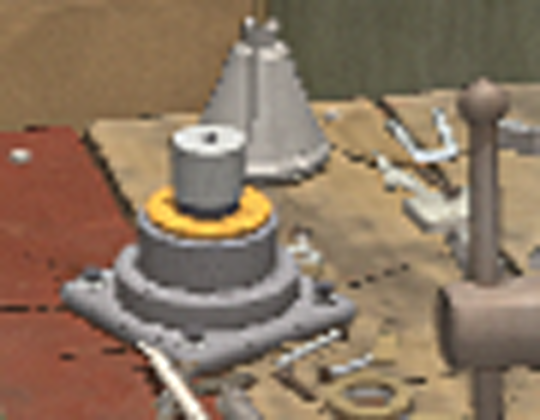

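```bash
cat > h.py <<'E'
import cv2, numpy as np
from workcell import sensors, read_camera, arm
def plane(c,u,v,z):
    K,T=c["K"],c["extrinsics"]; d=T[:3,:3]@np.linalg.solve(K,[u,v,1]); o=T[:3,3]
    return o+d*(z-o[2])/d[2]
def tri(cs,ps):
    A=np.zeros((3,3));b=np.zeros(3);L=[]
    for c,p in zip(cs,ps):
        d=c["extrinsics"][:3,:3]@np.linalg.solve(c["K"],[*p,1]);d/=np.linalg.norm(d);o=c["extrinsics"][:3,3]
        M=np.eye(3)-np.outer(d,d);A+=M;b+=M@o;L.append((M,o))
    x=np.linalg.solve(A,b); return x,[np.linalg.norm(M@(x-o)) for M,o in L]
def proj(c,p):
    T=c["extrinsics"]; q=c["K"]@(T[:3,:3].T@(np.asarray(p)-T[:3,3])); return q[:2]/q[2]
def hsv(c): return cv2.cvtColor(c["img"],cv2.COLOR_RGB2HSV)
def blobs(m,roi,off=(0,0),mn=8):
    x0,y0,x1,y1=roi; s=np.zeros_like(m); s[y0:y1,x0:x1]=m[y0:y1,x0:x1]
    cs,_=cv2.findContours(s,cv2.RETR_EXTERNAL,cv2.CHAIN_APPROX_NONE)
    return sorted([k for k in cs if len(k)>=mn],key=lambda k:-cv2.contourArea(k))
E
python3 - <<'E'
from h import *
top=read_camera("top"); side=read_camera("side")
H=hsv(top); 
# axle
yel=cv2.inRange(H,(18,120,120),(35,255,255)); k=blobs(yel,(190,155,260,220))[0]
e=cv2.fitEllipse(cv2.convexHull(k)); print("washer",e, plane(top,*e[0],.046))
wh=cv2.inRange(H,(0,0,190),(180,60,255)); k=blobs(wh,(205,170,240,205))[0]
e=cv2.fitEllipse(k); print("axle top",e, plane(top,*e[0],.074))
Hs=hsv(side)
yel=cv2.inRange(Hs,(12,120,120),(35,255,255)); k=blobs(yel,(250,210,290,235))[0]
e=cv2.fitEllipse(cv2.convexHull(k)); print("side washer",e,plane(side,*e[0],.046))
# stand
org=cv2.inRange(H,(5,130,130),(18,255,255)); k=blobs(org,(370,145,440,215))[0]
print("foot rect",cv2.minAreaRect(k))
ap=cv2.approxPolyDP(cv2.convexHull(k),3,True)[:,0]
for z in (.0,.01,.012): print([plane(top,*p,z)[:2].round(4).tolist() for p in ap],ap.tolist())
blue=cv2.inRange(H,(100,150,80),(130,255,255))
for k in blobs(blue,(380,140,460,190)): print("blue",cv2.boundingRect(k),cv2.minAreaRect(k),cv2.contourArea(k))
blue=cv2.inRange(Hs,(100,150,60),(130,255,255))
for k in blobs(blue,(330,220,380,300)): print("sblue",cv2.boundingRect(k),cv2.minAreaRect(k))
rg=cv2.inRange(H,(0,0,150),(180,60,255)); 
for k in blobs(rg,(385,165,418,200)): print("ring",cv2.boundingRect(k),k[:,0].mean(0))
E
```

```text
washer ((221.19154357910156, 188.62477111816406), (22.137592315673828, 22.517898559570312), 83.53096771240234) [0.46890851 0.17736361 0.046     ]
axle top ((219.4799346923828, 187.5475616455078), (12.845877647399902, 13.05350399017334), 25.598365783691406) [0.46931713 0.17753784 0.074     ]
side washer ((269.2434387207031, 224.3356170654297), (9.918034553527832, 20.58601951599121), 90.11893463134766) [0.46760163 0.17274847 0.046     ]
foot rect ((394.5618896484375, 192.02430725097656), (45.739784240722656, 58.870025634765625), 21.447736740112305)
[[0.5019, -0.2438], [0.4353, -0.2329], [0.4082, -0.1975], [0.4097, -0.135], [0.457, -0.1364], [0.5274, -0.171]] [[419, 170], [415, 201], [399, 214], [370, 214], [370, 192], [385, 159]]
[[0.501, -0.2408], [0.435, -0.2301], [0.4082, -0.195], [0.4097, -0.1331], [0.4565, -0.1345], [0.5262, -0.1687]] [[419, 170], [415, 201], [399, 214], [370, 214], [370, 192], [385, 159]]
[[0.5008, -0.2402], [0.4349, -0.2295], [0.4082, -0.1945], [0.4097, -0.1327], [0.4564, -0.1341], [0.526, -0.1683]] [[419, 170], [415, 201], [399, 214], [370, 214], [370, 192], [385, 159]]
blue (424, 160, 19, 8) ((432.8754577636719, 163.33584594726562), (4.300065994262695, 18.79743194580078), 79.3803482055664) 40.5
blue (408, 156, 6, 7) ((410.75006103515625, 158.75001525878906), (4.949747085571289, 5.656853675842285), 45.0) 21.5
sblue (343, 235, 18, 50) ((351.3121643066406, 259.62945556640625), (16.386821746826172, 48.94672393798828), 4.085616588592529)
ring (393, 175, 16, 17) [400.5915493  184.28169014]
ring (409, 165, 8, 6) [412.5    167.3125]
```

Run:
```python
from h import *
top=read_camera("top"); side=read_camera("side")
for n,a,b in (("L",(411.3,158.2),(348.2,236)),("R",(440.9,162.2),(357,251.3))):
    x,r=tri((top,side),(a,b)); print(n,x.round(4),np.round(r,4), plane(top,*a,.182).round(4), plane(side,*b,.182).round(4))
print("axle top tri",tri((top,side),((219.48,187.55),(269.8,212.8))), plane(side,269.8,212.8,.074))
H=hsv(top)
for p in ((384,185),(390,194),(413,190),(384,163),(378,205),(372,200)): print(p,H[p[1],p[0]])
org=cv2.inRange(H,(8,140,130),(18,255,255))
k=blobs(org,(375,150,430,210))[0]
# edges: bottom: for columns 385..412 the lowest orange; left: rows 165..192 leftmost; right: rows 175..197 rightmost
col=[(c,np.nonzero(org[185:206,c])[0].max()+185+.5) for c in range(385,413)]
lef=[(np.nonzero(org[r,375:395])[0].min()+375-.5,r) for r in range(164,193)]
rig=[(np.nonzero(org[r,400:422])[0].max()+400+.5,r) for r in range(180,198)]
Ls={}
for n,P in (("front",col),("left",lef),("right",rig)):
    W=np.array([plane(top,*p,.010)[:2] for p in P]); vx,vy,x,y=cv2.fitLine(W.astype(np.float32),cv2.DIST_HUBER,0,.01,.01).ravel()
    print(n,"ang",np.degrees(np.arctan2(vy,vx)).round(2),(x,y)); Ls[n]=(vx,vy,x,y)
rg=cv2.inRange(H,(0,0,150),(180,60,255))
k=[k for k in blobs(rg,(385,165,418,200))][0]; k=k[:,0]
kk=k[k[:,1]>180]; e=cv2.fitEllipse(kk.reshape(-1,1,2)); print("ring",e,plane(top,*e[0],.0135))
```

```text
L [ 0.5071 -0.1782  0.1762] [0.0003 0.0003] [ 0.5062 -0.1764  0.182 ] [ 0.5024 -0.1894  0.182 ]
R [ 0.4991 -0.2313  0.1762] [0.0007 0.0007] [ 0.4978 -0.2291  0.182 ] [ 0.495  -0.2415  0.182 ]
axle top tri (array([0.46966054, 0.17766835, 0.07239246]), [np.float64(0.0002468986664221652), np.float64(0.0002468986664222345)]) [0.46895517 0.1739816  0.074     ]
(384, 185) [ 14 186 218]
(390, 194) [ 14 188 214]
(413, 190) [ 14 187 213]
(384, 163) [ 14 185 160]
(378, 205) [  7 139 150]
(372, 200) [  6 173 140]
front ang 83.43 (np.float32(0.43903816), np.float32(-0.19552684))
left ang -9.08 (np.float32(0.49175277), np.float32(-0.16080493))
right ang -6.47 (np.float32(0.46578282), np.float32(-0.23751155))
ring ((400.74310302734375, 184.30409240722656), (13.00284194946289, 14.38238525390625), 92.50418853759766) [ 0.47111809 -0.19980744  0.0135    ]
```

Run:
```python
from h import *
top=read_camera("top"); side=read_camera("side")
b=plane(top,400.5,192.3,.0145); print("ring back",b, b[:2]+.041*np.array([np.cos(.13),-np.sin(.13)]))
print("R sleeve mid",plane(top,432.9,163.3,.150),"Rbottom",plane(top,424.5,164.7,.118))
for z in (.12,.15,.18): print(z)
# side: sleeve mids by eye
for a in ((228.5,137),(256,190)): 
    p=(290+a[0]/4,220+a[1]/4); print(p,plane(side,*p,.150))
p=(290+112/4,220+445/4); print("side ring back",plane(side,*p,.0135))
for P in ((.4985,-.2035),(.495,-.203),(.502,-.203)):
  for z in (.012,.15): print(P,z,proj(top,(*P,z)).round(1),proj(side,(*P,z)).round(1))
```

```text
ring back [ 0.4540805 -0.1984861  0.0145   ] [ 0.49473454 -0.2038011 ]
R sleeve mid [ 0.49964673 -0.22518563  0.15      ] Rbottom [ 0.50076552 -0.21946521  0.118     ]
0.12
0.15
0.18
(347.125, 254.25) [ 0.50260735 -0.19032141  0.15      ]
(354.0, 267.5) [ 0.49629237 -0.23340537  0.15      ]
side ring back [ 0.45785749 -0.19713413  0.0135    ]
(0.4985, -0.2035) 0.012 [401.9 171.5] [342.  330.7]
(0.4985, -0.2035) 0.15 [421.2 164.2] [347.9 258.3]
(0.495, -0.203) 0.012 [401.7 173.1] [340.  330.8]
(0.495, -0.203) 0.15 [421.  166.1] [345.7 258.4]
(0.502, -0.203) 0.012 [401.6 169.8] [343.9 330.2]
(0.502, -0.203) 0.15 [420.9 162.3] [349.8 257.9]
```

>>> {"method": "carry_out", "body": {
  "targets": [
    {"x": -2,"y": -2.1,"z": -0.3,"yaw": 0,"jaw": 0},
    {"x": -5,"y": -5.25,"z": -0.6,"yaw": 0,"jaw": 0},
    {"x": -8,"y": -8.4,"z": -1,"yaw": 0,"jaw": 0},
    {"x": -11,"y": -11.6,"z": -1.3,"yaw": 0,"jaw": 0},
    {"x": -14,"y": -14.7,"z": -1.6,"yaw": 0,"jaw": 0},
    {"x": -17,"y": -17.9,"z": -2,"yaw": 0,"jaw": 0},
    {"x": -20,"y": -21,"z": -2,"yaw": 0,"jaw": 0},
    {"x": -22,"y": -23.1,"z": -2,"yaw": 0,"jaw": 0}
  ],
  "grip_force": 20
}}

```text
clock: 1.2
ee_pos: [0.3175, 0.221, 0.259]
tool_rot: [180.0, 0.0, 159.7]
wrist_force: [0.3, 0.9, 0.5]
gripper_width: 0.0881
```

>>> {"method": "carry_out", "body": {
  "targets": [
    {"x": -2,"y": -2.1,"z": 0,"yaw": 0,"jaw": 0},
    {"x": -5,"y": -5.25,"z": 0,"yaw": 0,"jaw": 0},
    {"x": -8,"y": -8.4,"z": 0,"yaw": 0,"jaw": 0},
    {"x": -11,"y": -11.6,"z": 0,"yaw": 0,"jaw": 0},
    {"x": -14,"y": -14.7,"z": 0,"yaw": 0,"jaw": 0},
    {"x": -17,"y": -17.9,"z": 0,"yaw": -0.05,"jaw": 0},
    {"x": -20,"y": -21,"z": 0,"yaw": -0.13,"jaw": 0},
    {"x": -22,"y": -23.1,"z": 0,"yaw": -0.22,"jaw": 0}
  ]
}}

```text
clock: 2.0
ee_pos: [0.4439, -0.0725, 0.2587]
tool_rot: [-180.0, 0.0, 172.4]
wrist_force: [0.5, 0.0, -1.3]
gripper_width: 0.0881
```

>>> {"method": "carry_out", "body": {
  "targets": [
    {"x": -1,"y": -1.7,"z": 0,"yaw": 0,"jaw": 0},
    {"x": -2.5,"y": -4.2,"z": 0,"yaw": 0,"jaw": 0},
    {"x": -4,"y": -6.7,"z": 0,"yaw": 0,"jaw": 0},
    {"x": -5.5,"y": -9.3,"z": 0,"yaw": 0,"jaw": 0},
    {"x": -6.8,"y": -11.4,"z": 1,"yaw": 0,"jaw": 0},
    {"x": -7.3,"y": -12.2,"z": 2.5,"yaw": 0,"jaw": 0},
    {"x": -7.3,"y": -12.2,"z": 4,"yaw": 0,"jaw": 0},
    {"x": -7.3,"y": -12.2,"z": 4,"yaw": 0,"jaw": 0}
  ]
}}

```text
clock: 2.8
ee_pos: [0.4987, -0.2004, 0.2169]
tool_rot: [179.9, -0.2, 172.3]
wrist_force: [0.3, -0.0, 0.6]
gripper_width: 0.0881
```

Run:
```python
from h import *
s=sensors.state(); print(s["ee_pos"],s["tool_rot"],s["clock"])
top=read_camera("top"); side=read_camera("side")
for n,c,(x0,y0,x1,y1) in (("t3",top,(370,130,470,215)),("s3",side,(290,140,410,350))):
    im=cv2.cvtColor(c["img"],cv2.COLOR_RGB2BGR)[y0:y1,x0:x1]; f=5 if n=="t3" else 2.8
    cv2.imwrite(f"pics/{n}.png",cv2.resize(im,None,fx=f,fy=f,interpolation=cv2.INTER_CUBIC))
print(proj(side,s["ee_pos"]),proj(top,s["ee_pos"]))
```

```text
[ 0.49865195 -0.2004388   0.21693661] [179.89850475  -0.20321469 172.30410007] 2.8
[350.32411584 218.6608768 ] [431.15794095 159.72712911]
```

View pics/t3.png

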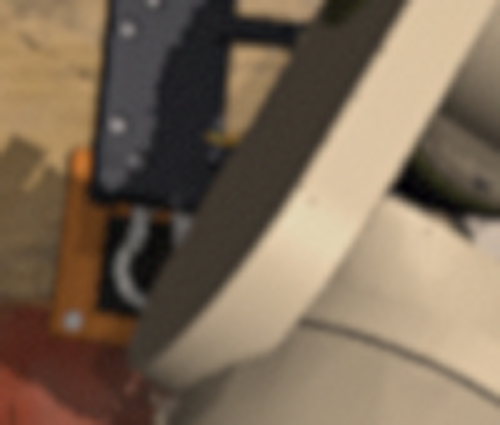

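View pics/s3.png

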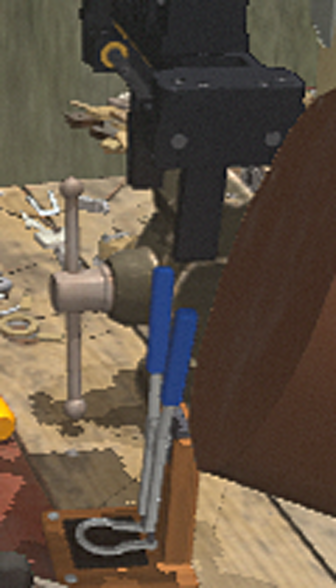

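Run:
```python
from h import *
side=read_camera("side"); s=sensors.state(); print(s["ee_pos"])
e=np.array(s["ee_pos"]); th=np.radians(-7.7); X=np.array([np.cos(th),np.sin(th),0]);Y=np.array([-np.sin(th),np.cos(th),0])
for dy in (-.0615,-.044,.044,.0615):
  for dx in (-.009,.009): print(dy,dx,proj(side,e+dy*Y+dx*X).round(1))
# predicted right handle top, if pliers at P
for P in ((.4985,-.2035,.012),(.502,-.2035,.012)):
  P=np.array(P)
  for sgn in (1,-1): print(P,sgn,proj(side,P+sgn*.027*Y+[0,0,.17]).round(1),proj(side,P+sgn*.0225*Y+[0,0,.138]).round(1))
```

```text
[ 0.49950465 -0.2004945   0.21958607]
-0.0615 -0.009 [356.  234.6]
-0.0615 0.009 [368.3 234. ]
-0.044 -0.009 [352.8 229.4]
-0.044 0.009 [364.9 228.9]
0.044 -0.009 [338.4 206.3]
0.044 0.009 [349.4 205.9]
0.0615 -0.009 [335.9 202.2]
0.0615 0.009 [346.6 201.9]
[ 0.4985 -0.2035  0.012 ] 1 [345.  232.7] [344.3 251.8]
[ 0.4985 -0.2035  0.012 ] -1 [353.9 247.9] [351.6 265.2]
[ 0.502  -0.2035  0.012 ] 1 [347.1 232.4] [346.4 251.5]
[ 0.502  -0.2035  0.012 ] -1 [356.1 247.7] [353.7 264.9]
```

The side view shows the near finger at x 353–370 with its tip at row 233, within about 1 px of its projection. The handles are centred just below it, at columns 348–357. I'm descending with a shift of a few millimetres.

>>> {"method": "carry_out", "body": {
  "targets": [
    {"x": -0.25,"y": -0.4,"z": 0.5,"yaw": 0,"jaw": 0},
    {"x": -0.25,"y": -0.4,"z": 2,"yaw": 0,"jaw": 0},
    {"x": -0.25,"y": -0.4,"z": 3.5,"yaw": 0,"jaw": 0},
    {"x": -0.25,"y": -0.4,"z": 5,"yaw": 0,"jaw": 0},
    {"x": -0.25,"y": -0.4,"z": 6.5,"yaw": 0,"jaw": 0},
    {"x": -0.25,"y": -0.4,"z": 8,"yaw": 0,"jaw": 0},
    {"x": -0.25,"y": -0.4,"z": 8.8,"yaw": 0,"jaw": 0},
    {"x": -0.25,"y": -0.4,"z": 8.8,"yaw": 0,"jaw": 0}
  ]
}}

```text
clock: 3.75
ee_pos: [0.5011, -0.2048, 0.1302]
tool_rot: [180.0, -0.1, 172.3]
wrist_force: [0.2, -0.8, 0.3]
gripper_width: 0.0881
```

Run:
```python
from h import *
side=read_camera("side")
s=sensors.state(); print(s["ee_pos"],s["tool_rot"],s["wrist_force"],s["clock"])
im=cv2.cvtColor(side["img"],cv2.COLOR_RGB2BGR)[190:350,300:400]
cv2.imwrite(f"pics/s4.png",cv2.resize(im,None,fx=3.7,fy=3.7,interpolation=cv2.INTER_CUBIC))
```

```text
[ 0.50139834 -0.20497039  0.13093084] [-1.79997061e+02  4.30424012e-03  1.72338531e+02] [ 0.28224138 -0.36689177 -0.14107875] 3.8
```

View pics/s4.png

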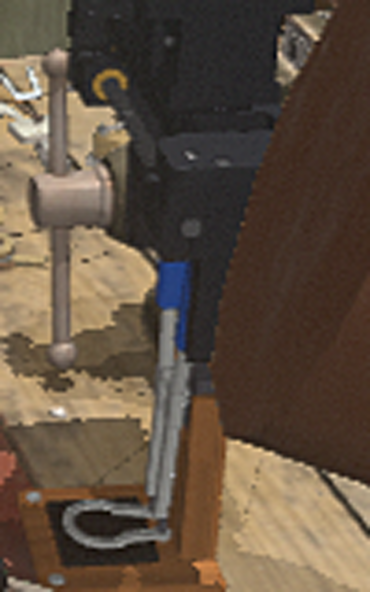

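Run:
```python
from h import *
side=read_camera("side"); s=sensors.state()
e=np.array(s["ee_pos"]); th=np.radians(-7.7); X=np.array([np.cos(th),np.sin(th),0]);Y=np.array([-np.sin(th),np.cos(th),0])
for z in (.131,.15,.182): print(z,[proj(side,np.r_[e[:2],z]+d*Y).round(1).tolist() for d in (.0225,-.0225,-.0615)])
print(proj(side,e-.0615*Y-.009*X),proj(side,e-.0615*Y+.009*X))
```

```text
0.131 [[345.7, 262.4], [352.9, 276.2], [359.8, 289.4]]
0.15 [[346.5, 252.0], [353.8, 265.5], [360.8, 278.3]]
0.182 [[347.9, 234.1], [355.4, 246.8], [362.6, 259.0]]
[353.88746788 289.55617181] [365.69882893 288.89326416]
```

>>> {"method": "carry_out", "body": {
  "targets": [
    {"x": 0,"y": 0,"z": 0,"yaw": 0,"jaw": 30},
    {"x": 0,"y": 0,"z": 0,"yaw": 0,"jaw": 60},
    {"x": 0,"y": 0,"z": 0,"yaw": 0,"jaw": 75},
    {"x": 0,"y": 0,"z": 0,"yaw": 0,"jaw": 85},
    {"x": 0,"y": 0,"z": 0,"yaw": 0,"jaw": 95},
    {"x": 0,"y": 0,"z": 0,"yaw": 0,"jaw": 105},
    {"x": 0,"y": 0,"z": 0,"yaw": 0,"jaw": 110},
    {"x": 0,"y": 0,"z": 0,"yaw": 0,"jaw": 110}
  ],
  "grip_force": 25
}}

```text
clock: 4.65
ee_pos: [0.5016, -0.205, 0.1319]
tool_rot: [-180.0, 0.1, 172.3]
wrist_force: [-1.4, 1.8, 7.8]
gripper_width: 0.05
```

>>> {"method": "carry_out", "body": {
  "targets": [
    {"x": 0,"y": 0,"z": 0,"yaw": 0,"jaw": 120},
    {"x": 0,"y": 0,"z": 0,"yaw": 0,"jaw": 130},
    {"x": 0,"y": 0,"z": 0,"yaw": 0,"jaw": 140},
    {"x": 0,"y": 0,"z": 0,"yaw": 0,"jaw": 150},
    {"x": 0,"y": 0,"z": 0,"yaw": 0,"jaw": 160},
    {"x": 0,"y": 0,"z": 0,"yaw": 0,"jaw": 170},
    {"x": 0,"y": 0,"z": 0,"yaw": 0,"jaw": 190},
    {"x": 0,"y": 0,"z": 0,"yaw": 0,"jaw": 190}
  ]
}}

```text
clock: 5.45
ee_pos: [0.5018, -0.2054, 0.1328]
tool_rot: [-179.9, 0.2, 172.3]
wrist_force: [-3.3, 1.2, 14.9]
gripper_width: 0.0307
```

Run:
```python
from h import *
side=read_camera("side")
s=sensors.state(); print(s["ee_pos"],s["tool_rot"],s["wrist_force"],s["moment"],s["gripper_width"],s["clock"])
im=cv2.cvtColor(side["img"],cv2.COLOR_RGB2BGR)[190:350,300:400]
cv2.imwrite(f"pics/s5.png",cv2.resize(im,None,fx=3.7,fy=3.7,interpolation=cv2.INTER_CUBIC))
```

```text
[ 0.50176909 -0.20543021  0.13275856] [-1.79884511e+02  1.71251063e-01  1.72333520e+02] [-3.87609967  1.21538129 14.62572887] [0.16762432 0.48703963 0.01261125] 0.03106141636769486 5.5
```

View pics/s5.png

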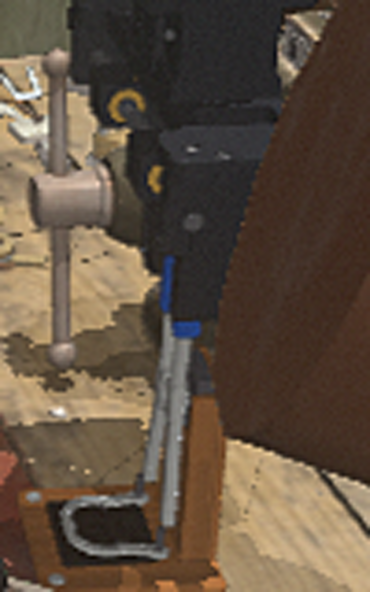

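The handles are squeezed to the stop (width 31 mm) and the ring is visibly spread. Next is the straight lift.

>>> {"method": "carry_out", "body": {
  "targets": [
    {"x": 0,"y": 0,"z": -0.3,"yaw": 0,"jaw": 190},
    {"x": 0,"y": 0,"z": -0.8,"yaw": 0,"jaw": 190},
    {"x": 0,"y": 0,"z": -1.5,"yaw": 0,"jaw": 190},
    {"x": 0,"y": 0,"z": -2.5,"yaw": 0,"jaw": 190},
    {"x": 0,"y": 0,"z": -3.5,"yaw": 0,"jaw": 190},
    {"x": 0,"y": 0,"z": -4.5,"yaw": 0,"jaw": 190},
    {"x": 0,"y": 0,"z": -5.3,"yaw": 0,"jaw": 190},
    {"x": 0,"y": 0,"z": -6,"yaw": 0,"jaw": 190}
  ]
}}

```text
clock: 6.3
ee_pos: [0.5013, -0.2049, 0.1916]
tool_rot: [-180.0, 0.0, 172.3]
wrist_force: [-0.1, -0.2, -1.6]
gripper_width: 0.0312
```

>>> {"method": "carry_out", "body": {
  "targets": [
    {"x": 0,"y": 0,"z": -1,"yaw": 0,"jaw": 190},
    {"x": 0,"y": 0,"z": -2.5,"yaw": 0,"jaw": 190},
    {"x": 0,"y": 0,"z": -4,"yaw": 0,"jaw": 190},
    {"x": 0,"y": 0,"z": -5.5,"yaw": 0,"jaw": 190},
    {"x": 0,"y": 0,"z": -7,"yaw": 0,"jaw": 190},
    {"x": 0,"y": 0,"z": -8,"yaw": 0,"jaw": 190},
    {"x": 0,"y": 0,"z": -8,"yaw": 0,"jaw": 190},
    {"x": 0,"y": 0,"z": -8,"yaw": 0,"jaw": 190}
  ]
}}

```text
clock: 7.1
ee_pos: [0.5011, -0.2048, 0.2703]
tool_rot: [180.0, -0.0, 172.3]
wrist_force: [0.2, -0.2, -1.6]
gripper_width: 0.0305
```

Run:
```python
from h import *
side=read_camera("side"); top=read_camera("top")
s=sensors.state(); print(s["ee_pos"],s["tool_rot"],s["wrist_force"],s["moment"],s["gripper_width"],s["clock"])
im=cv2.cvtColor(side["img"],cv2.COLOR_RGB2BGR)[130:350,300:400]
cv2.imwrite(f"pics/s6.png",cv2.resize(im,None,fx=2.7,fy=2.7,interpolation=cv2.INTER_CUBIC))
im=cv2.cvtColor(top["img"],cv2.COLOR_RGB2BGR)[130:230,350:480]
cv2.imwrite(f"pics/t6.png",cv2.resize(im,None,fx=4,fy=4,interpolation=cv2.INTER_CUBIC))
```

```text
[ 0.50101266 -0.20468923  0.26993122] [ 1.79958562e+02 -8.45854474e-02  1.72335885e+02] [-0.3505043   0.31598643 -1.98691824] [0.07023975 0.03520748 0.02248646] 0.03097807310541204 7.2
```

View pics/s6.png

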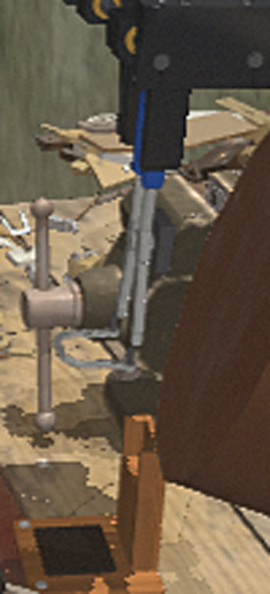

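View pics/t6.png

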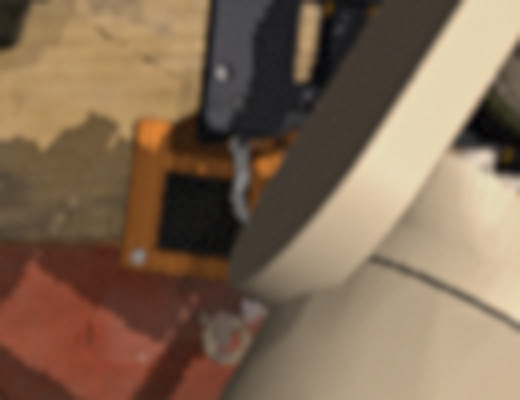

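>>> {"method": "carry_out", "body": {
  "targets": [
    {"x": 0.3,"y": 0.5,"z": -1,"yaw": 0,"jaw": 190},
    {"x": 1,"y": 1.5,"z": -2.5,"yaw": 0,"jaw": 190},
    {"x": 2,"y": 3,"z": -4,"yaw": 0,"jaw": 190},
    {"x": 3.2,"y": 4.8,"z": -5,"yaw": 0,"jaw": 190},
    {"x": 4.4,"y": 6.6,"z": -6,"yaw": 0,"jaw": 190},
    {"x": 5.4,"y": 8.2,"z": -6,"yaw": 0,"jaw": 190},
    {"x": 6.2,"y": 9.3,"z": -6,"yaw": 0,"jaw": 190},
    {"x": 6.45,"y": 9.7,"z": -6,"yaw": 0,"jaw": 190}
  ]
}}

```text
clock: 8.0
ee_pos: [0.4496, -0.0989, 0.3305]
tool_rot: [180.0, -0.0, 172.4]
wrist_force: [-0.2, 0.8, -2.1]
gripper_width: 0.0309
```

>>> {"method": "carry_out", "body": {
  "targets": [
    {"x": 0.2,"y": 1.5,"z": 0,"yaw": 0,"jaw": 190},
    {"x": 0.6,"y": 4.5,"z": 0,"yaw": 0,"jaw": 190},
    {"x": 1.0,"y": 7.5,"z": 0,"yaw": 0,"jaw": 190},
    {"x": 1.4,"y": 10.5,"z": 0,"yaw": 0,"jaw": 190},
    {"x": 1.8,"y": 13.5,"z": 0,"yaw": 0,"jaw": 190},
    {"x": 2.2,"y": 16.5,"z": 0,"yaw": 0,"jaw": 190},
    {"x": 2.5,"y": 18.8,"z": 0,"yaw": 0,"jaw": 190},
    {"x": 2.7,"y": 19.8,"z": 0,"yaw": 0,"jaw": 190}
  ]
}}

```text
clock: 8.8
ee_pos: [0.4499, 0.1011, 0.3302]
tool_rot: [-180.0, -0.1, 172.4]
wrist_force: [-0.0, -0.3, -2.6]
gripper_width: 0.0308
```

>>> {"method": "carry_out", "body": {
  "targets": [
    {"x": -0.3,"y": 0.8,"z": 0,"yaw": 0,"jaw": 190},
    {"x": -0.9,"y": 2.4,"z": 0,"yaw": 0,"jaw": 190},
    {"x": -1.6,"y": 4.2,"z": 0.8,"yaw": 0,"jaw": 190},
    {"x": -2.3,"y": 6.0,"z": 2,"yaw": 0,"jaw": 190},
    {"x": -2.8,"y": 7.3,"z": 3,"yaw": 0,"jaw": 190},
    {"x": -3.0,"y": 7.9,"z": 4,"yaw": 0,"jaw": 190},
    {"x": -3.0,"y": 7.9,"z": 4,"yaw": 0,"jaw": 190},
    {"x": -3.0,"y": 7.9,"z": 4,"yaw": 0,"jaw": 190}
  ]
}}

```text
clock: 9.6
ee_pos: [0.4902, 0.1735, 0.2908]
tool_rot: [-180.0, -0.0, 172.3]
wrist_force: [0.4, -0.5, -2.5]
gripper_width: 0.0306
```

```bash
cat > look.py <<'E'
from h import *
import sys
n=sys.argv[1]
side=read_camera("side"); top=read_camera("top")
s=sensors.state(); print(s["ee_pos"].round(4) if hasattr(s["ee_pos"],"round") else s["ee_pos"],s["tool_rot"],np.round(s["wrist_force"],1),np.round(s["moment"],2),s["gripper_width"],s["clock"])
np.savez(f"{n}.npz",side=side["img"],top=top["img"])
im=cv2.cvtColor(side["img"],cv2.COLOR_RGB2BGR)[100:260,220:330]
cv2.imwrite(f"pics/s{n}.png",cv2.resize(im,None,fx=3.7,fy=3.7,interpolation=cv2.INTER_CUBIC))
im=cv2.cvtColor(top["img"],cv2.COLOR_RGB2BGR)[130:230,170:300]
cv2.imwrite(f"pics/t{n}.png",cv2.resize(im,None,fx=5,fy=5,interpolation=cv2.INTER_CUBIC))
E
python3 look.py 7
```

```text
[0.4902 0.1735 0.2914] [1.79995900e+02 5.88132914e-02 1.72297160e+02] [-0.   0.1 -2.4] [ 0.02 -0.03  0.04] 0.030821484294649135 9.7
```

View pics/s7.png

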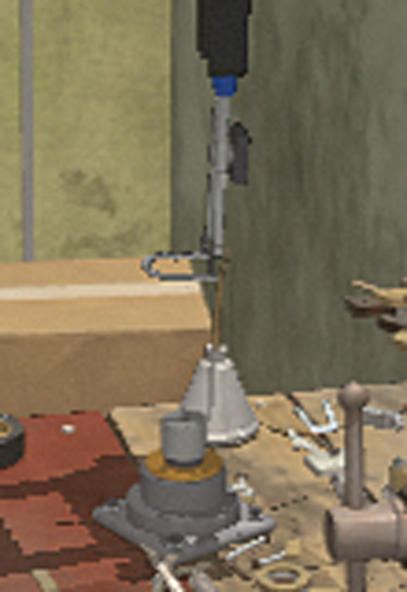

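View pics/t7.png

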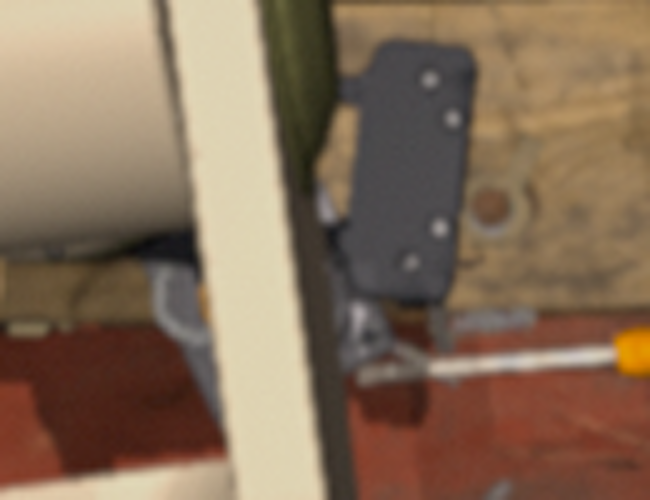

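>>> {"method": "carry_out", "body": {
  "targets": [
    {"x": 0,"y": 0,"z": 1,"yaw": 0,"jaw": 190},
    {"x": 0,"y": 0,"z": 2.5,"yaw": 0,"jaw": 190},
    {"x": 0,"y": 0,"z": 4,"yaw": 0,"jaw": 190},
    {"x": 0,"y": 0,"z": 5.5,"yaw": 0,"jaw": 190},
    {"x": 0,"y": 0,"z": 7,"yaw": 0,"jaw": 190},
    {"x": 0,"y": 0,"z": 8,"yaw": 0,"jaw": 190},
    {"x": 0,"y": 0,"z": 8,"yaw": 0,"jaw": 190},
    {"x": 0,"y": 0,"z": 8,"yaw": 0,"jaw": 190}
  ]
}}

```text
clock: 10.5
ee_pos: [0.4904, 0.1739, 0.2111]
tool_rot: [180.0, 0.0, 172.3]
wrist_force: [-0.2, 0.5, -2.2]
gripper_width: 0.0308
```

```bash
sed -i 's/\[100:260,220:330\]/[160:250,230:320]/; s/fx=3.7,fy=3.7/fx=6,fy=6/; s/\[130:230,170:300\]/[160:230,180:280]/; s/fx=5,fy=5/fx=7,fy=7/' look.py; python3 look.py 8
```

```text
[0.4905 0.174  0.2115] [1.79978339e+02 8.18208122e-02 1.72331657e+02] [-0.5 -0.3 -1.6] [0.03 0.04 0.  ] 0.030768459342017322 10.6
```

View pics/s8.png

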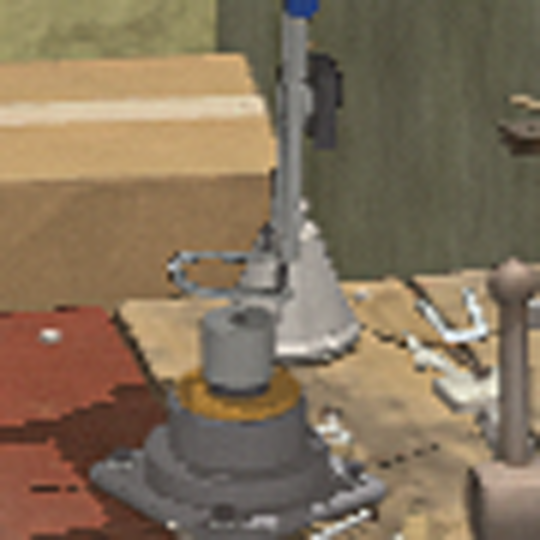

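View pics/t8.png

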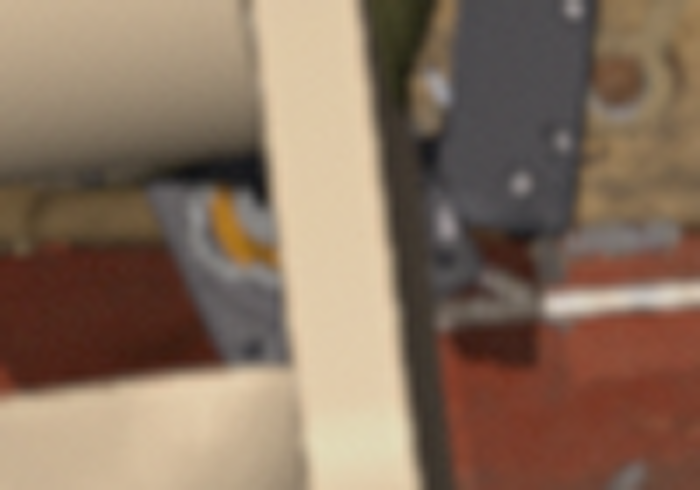

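Run:
```python
from h import *
d=np.load("8.npz"); side=read_camera("side"); top=read_camera("top")
cs,ct=side,top
# axle edges in side image: profile along rows 215..222 (gray, V channel)
g=cv2.cvtColor(d["side"],cv2.COLOR_RGB2LAB).astype(int)
for r in (216,218,220,222): print(r,[tuple(g[r,c]) [0] for c in range(258,284)])
print("b ch"); 
for r in (216,218,220): print(r,[g[r,c,2] for c in range(258,284)])
print("ring rows")
for r in range(201,212): print(r,[g[r,c,0] for c in range(254,282)])
for r in range(201,212): print(r,[g[r,c,2] for c in range(254,282)])
for A in ((.4691,.1775),):
  for z in (.06,.074,.0925): print(z,proj(cs,(*A,z)).round(2),proj(ct,(*A,z)).round(2), proj(cs,(A[0]+.028*.966,A[1]-.028*.258,z)).round(2))
```

```text
216 [np.int64(174), np.int64(169), np.int64(168), np.int64(171), np.int64(175), np.int64(124), np.int64(104), np.int64(116), np.int64(121), np.int64(130), np.int64(134), np.int64(135), np.int64(135), np.int64(140), np.int64(133), np.int64(126), np.int64(114), np.int64(110), np.int64(164), np.int64(178), np.int64(178), np.int64(174), np.int64(165), np.int64(166), np.int64(181), np.int64(182)]
218 [np.int64(166), np.int64(171), np.int64(170), np.int64(166), np.int64(172), np.int64(137), np.int64(111), np.int64(118), np.int64(127), np.int64(132), np.int64(134), np.int64(135), np.int64(135), np.int64(135), np.int64(131), np.int64(131), np.int64(113), np.int64(114), np.int64(218), np.int64(235), np.int64(230), np.int64(227), np.int64(229), np.int64(194), np.int64(170), np.int64(146)]
220 [np.int64(171), np.int64(172), np.int64(176), np.int64(175), np.int64(178), np.int64(142), np.int64(111), np.int64(121), np.int64(127), np.int64(131), np.int64(134), np.int64(134), np.int64(133), np.int64(136), np.int64(133), np.int64(127), np.int64(116), np.int64(77), np.int64(67), np.int64(94), np.int64
[... 10455 characters left out ...]
64(134), np.int64(132), np.int64(131), np.int64(131), np.int64(133), np.int64(132), np.int64(132), np.int64(132)]
211 [np.int64(151), np.int64(151), np.int64(149), np.int64(149), np.int64(150), np.int64(149), np.int64(149), np.int64(147), np.int64(146), np.int64(147), np.int64(149), np.int64(141), np.int64(135), np.int64(130), np.int64(129), np.int64(130), np.int64(131), np.int64(131), np.int64(132), np.int64(130), np.int64(132), np.int64(133), np.int64(132), np.int64(133), np.int64(133), np.int64(134), np.int64(133), np.int64(133)]
0.06 [269.42 217.85] [220.32 188.1 ] [281.69 218.01]
0.074 [269.48 212.2 ] [219.5  187.66] [281.8  212.36]
0.0925 [269.55 204.66] [218.38 187.05] [281.96 204.82]
```

Run:
```python
import numpy as np,cv2
d=np.load("8.npz")
s=cv2.cvtColor(d["side"][195:232,250:290],cv2.COLOR_RGB2BGR)
cv2.imwrite("pics/s8z.png",cv2.resize(s,None,fx=16,fy=16,interpolation=cv2.INTER_NEAREST))
t=cv2.cvtColor(d["top"][178:208,196:232],cv2.COLOR_RGB2BGR)
cv2.imwrite("pics/t8z.png",cv2.resize(t,None,fx=18,fy=18,interpolation=cv2.INTER_NEAREST))
```

```text
(no output)
```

View pics/s8z.png

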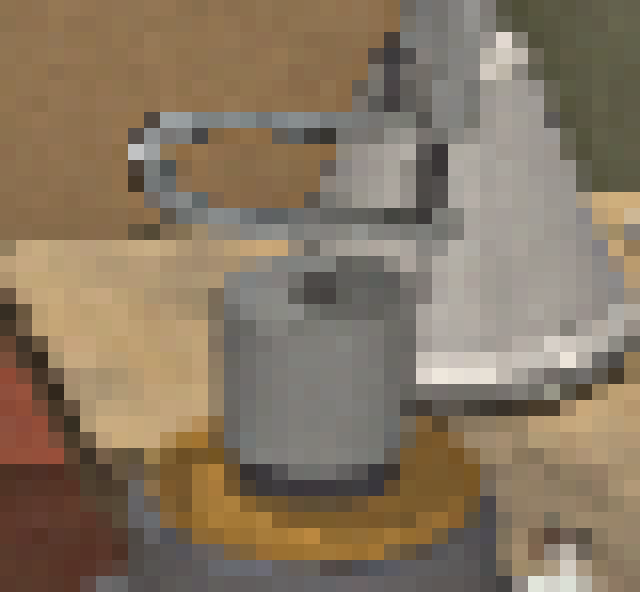

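View pics/t8z.png

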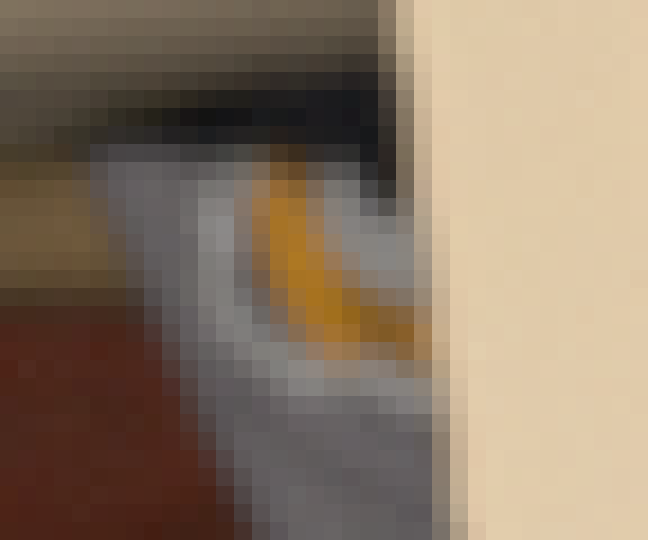

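Run:
```python
from h import *
side=read_camera("side"); s=sensors.state(); e=np.array(s["ee_pos"]);print(e)
th=np.radians(s["tool_rot"][2]-180);X=np.array([np.cos(th),np.sin(th),0]);Y=np.array([-np.sin(th),np.cos(th),0])
for d in (0,-.0065):
  P=e+d*X; P[2]=e[2]-.1205
  for nm,v in (("axis0",0*X),("back",-.041*X),("leg far",-.02*X+.023*Y),("leg near",-.02*X-.023*Y),("leg far tip",0.*X+.023*Y),("leg near tip",0*X-.023*Y),("z55",[0,0,.055]),("z100",[0,0,.1]),("hous +16 z55",.016*X+[0,0,.055]),("hous z85",.016*X+[0,0,.085]),("handR z106",-.011*Y+[0,0,.106])):
    print(d,nm,proj(side,P+v+[0,0,.0015]).round(1))
im=np.load("8.npz")["side"][140:212,250:300]
cv2.imwrite("pics/s8r.png",cv2.cvtColor(cv2.resize(im,None,fx=8,fy=8,interpolation=cv2.INTER_NEAREST),cv2.COLOR_RGB2BGR))
```

```text
[0.49035903 0.17400438 0.21121292]
0 axis0 [279.  204.5]
0 back [261.  205.2]
0 leg far [269.1 201.1]
0 leg near [271.5 208.8]
0 leg far tip [277.7 200.8]
0 leg near tip [280.4 208.4]
0 z55 [279.5 181.6]
0 z100 [279.8 162.1]
0 hous +16 z55 [286.6 181.3]
0 hous z85 [286.9 168.4]
0 handR z106 [280.6 160.9]
-0.0065 axis0 [276.2 204.6]
-0.0065 back [258.1 205.3]
-0.0065 leg far [266.3 201.2]
-0.0065 leg near [268.6 208.9]
-0.0065 leg far tip [274.9 200.9]
-0.0065 leg near tip [277.5 208.5]
-0.0065 z55 [276.6 181.6]
-0.0065 z100 [276.9 162.1]
-0.0065 hous +16 z55 [283.7 181.4]
-0.0065 hous z85 [284.  168.5]
-0.0065 handR z106 [277.6 161. ]
```

View pics/s8r.png

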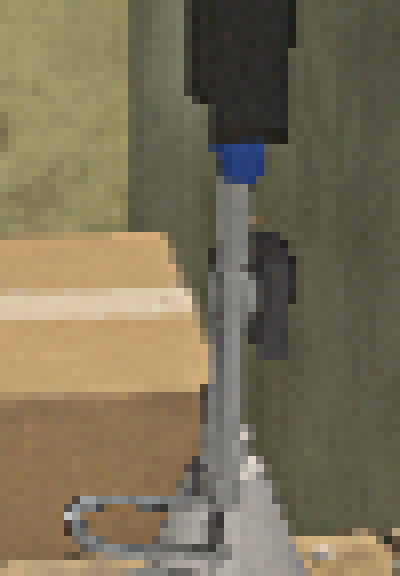

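The ring is about 7 mm too far toward −x (its back edge is at column 258 where about 261 is wanted in the side view, and the top view agrees). Clearance is tightest at the ring's back, so I'm shifting 5.5 mm and lowering a little.

>>> {"method": "carry_out", "body": {
  "targets": [
    {"x": -0.2,"y": 0.05,"z": 0,"yaw": 0,"jaw": 190},
    {"x": -0.4,"y": 0.05,"z": 0,"yaw": 0,"jaw": 190},
    {"x": -0.55,"y": 0.05,"z": 0,"yaw": 0,"jaw": 190},
    {"x": -0.55,"y": 0.05,"z": 0.2,"yaw": 0,"jaw": 190},
    {"x": -0.55,"y": 0.05,"z": 0.5,"yaw": 0,"jaw": 190},
    {"x": -0.55,"y": 0.05,"z": 0.8,"yaw": 0,"jaw": 190},
    {"x": -0.55,"y": 0.05,"z": 0.8,"yaw": 0,"jaw": 190},
    {"x": -0.55,"y": 0.05,"z": 0.8,"yaw": 0,"jaw": 190}
  ]
}}

```text
clock: 11.55
ee_pos: [0.4957, 0.1738, 0.2027]
tool_rot: [-180.0, -0.0, 172.3]
wrist_force: [0.7, 0.5, -2.7]
gripper_width: 0.0309
```

```bash
sed -i 's/\[160:250,230:320\]/[192:232,248:290]/; s/fx=6,fy=6,interpolation=cv2.INTER_CUBIC/fx=14,fy=14,interpolation=cv2.INTER_NEAREST/; s/\[160:230,180:280\]/[178:208,196:232]/; s/fx=7,fy=7,interpolation=cv2.INTER_CUBIC/fx=18,fy=18,interpolation=cv2.INTER_NEAREST/' look.py; python3 look.py 9
```

```text
[0.4957 0.1738 0.2028] [1.79998601e+02 8.26961864e-03 1.72336035e+02] [-0.   0.3 -2. ] [ 0.03 -0.04  0.06] 0.030858744585170784 11.65
```

View pics/s9.png

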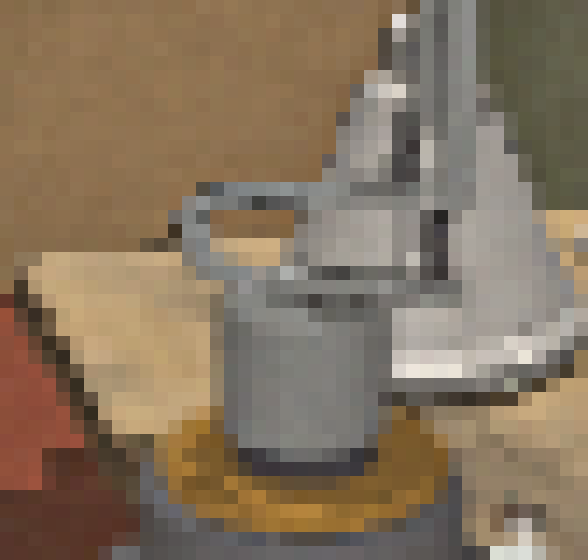

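View pics/t9.png

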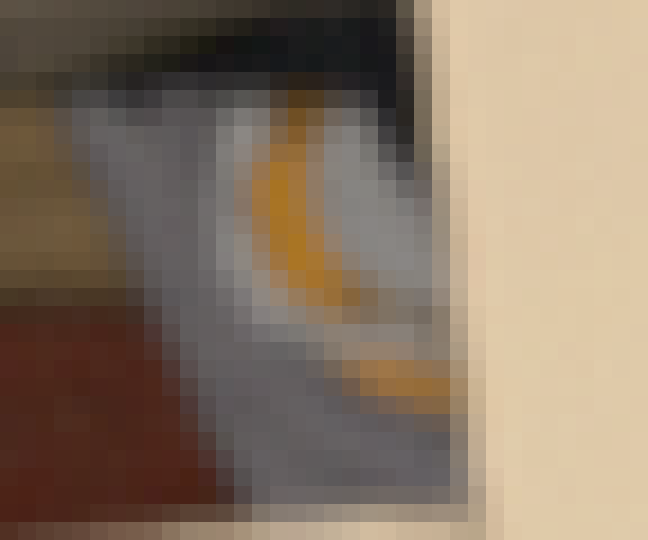

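>>> {"method": "carry_out", "body": {
  "targets": [
    {"x": 0.05,"y": 0,"z": 0,"yaw": 0,"jaw": 190},
    {"x": 0.05,"y": 0,"z": 0.3,"yaw": 0,"jaw": 190},
    {"x": 0.05,"y": 0,"z": 0.6,"yaw": 0,"jaw": 190},
    {"x": 0.05,"y": 0,"z": 0.9,"yaw": 0,"jaw": 190},
    {"x": 0.05,"y": 0,"z": 1.1,"yaw": 0,"jaw": 190},
    {"x": 0.05,"y": 0,"z": 1.3,"yaw": 0,"jaw": 190},
    {"x": 0.05,"y": 0,"z": 1.4,"yaw": 0,"jaw": 190},
    {"x": 0.05,"y": 0,"z": 1.4,"yaw": 0,"jaw": 190}
  ]
}}

```text
clock: 12.45
ee_pos: [0.4952, 0.1737, 0.1886]
tool_rot: [-180.0, -0.0, 172.3]
wrist_force: [0.3, -1.0, -2.3]
gripper_width: 0.0305
```

```bash
python3 look.py 10
```

```text
[0.4952 0.1738 0.1887] [-1.79988773e+02 -1.20249938e-02  1.72334270e+02] [-0.8 -0.5 -2.2] [-0.28  0.01  0.02] 0.03100292663129692 12.55
```

View pics/s10.png

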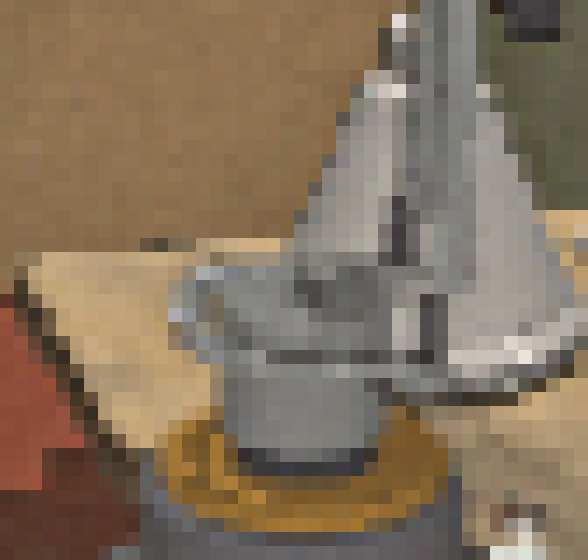

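View pics/t10.png

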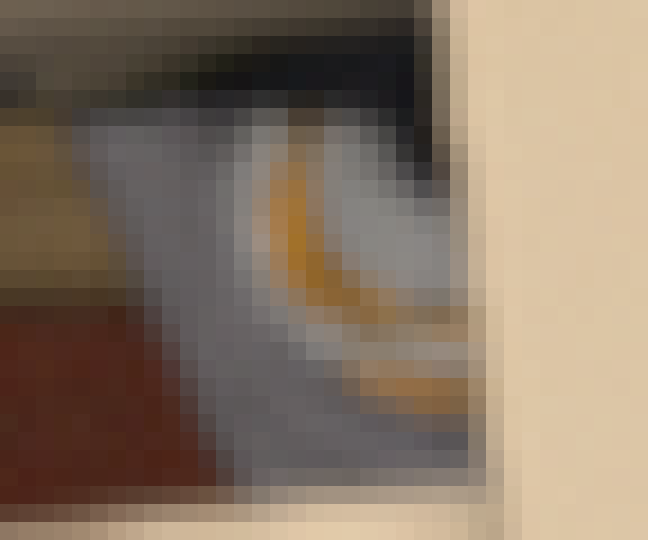

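The ring now surrounds the axle: the top view shows a gap at its back and left side, and there is no upward force. Continuing down slowly.

>>> {"method": "carry_out", "body": {
  "targets": [
    {"x": 0,"y": 0,"z": 0.2,"yaw": 0,"jaw": 190},
    {"x": 0,"y": 0,"z": 0.4,"yaw": 0,"jaw": 190},
    {"x": 0,"y": 0,"z": 0.7,"yaw": 0,"jaw": 190},
    {"x": 0,"y": 0,"z": 1.0,"yaw": 0,"jaw": 190},
    {"x": 0,"y": 0,"z": 1.3,"yaw": 0,"jaw": 190},
    {"x": 0,"y": 0,"z": 1.5,"yaw": 0,"jaw": 190},
    {"x": 0,"y": 0,"z": 1.6,"yaw": 0,"jaw": 190},
    {"x": 0,"y": 0,"z": 1.6,"yaw": 0,"jaw": 190}
  ]
}}

```text
clock: 13.35
ee_pos: [0.4951, 0.1738, 0.1726]
tool_rot: [-180.0, -0.0, 172.3]
wrist_force: [-1.0, -1.4, -2.8]
gripper_width: 0.0306
```

```bash
python3 look.py 11
```

```text
[0.4951 0.1738 0.1726] [-1.79992775e+02 -2.09243390e-02  1.72332071e+02] [-0.3 -0.7 -2.5] [-0.32  0.06  0.05] 0.030774990698689265 13.45
```

View pics/s11.png

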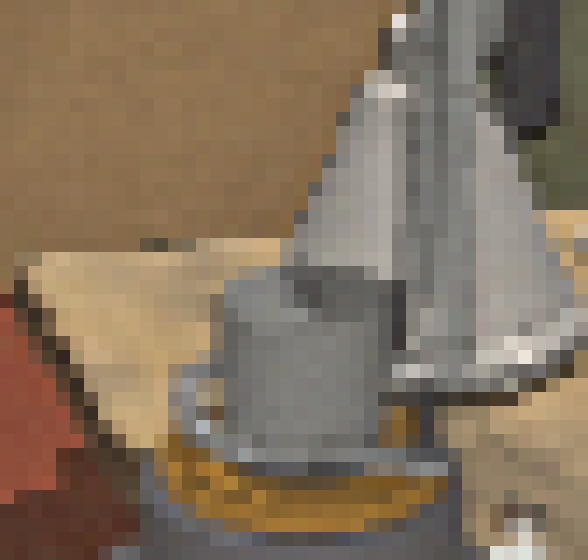

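View pics/t11.png

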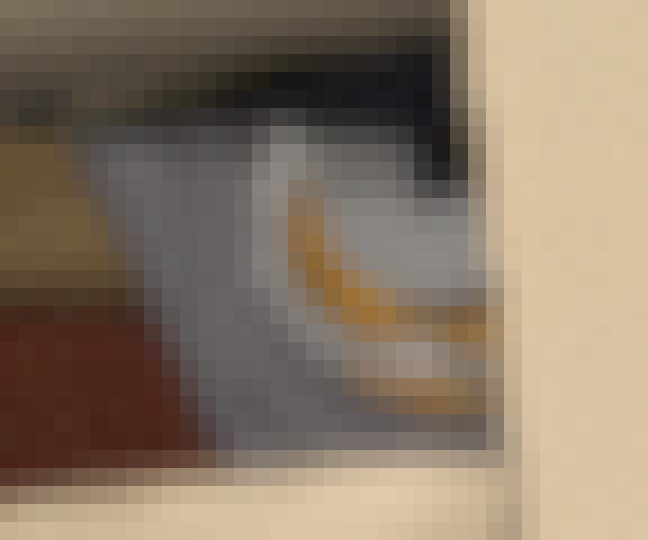

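>>> {"method": "carry_out", "body": {
  "targets": [
    {"x": 0,"y": 0,"z": 0.1,"yaw": 0,"jaw": 190},
    {"x": 0,"y": 0,"z": 0.2,"yaw": 0,"jaw": 190},
    {"x": 0,"y": 0,"z": 0.25,"yaw": 0,"jaw": 190},
    {"x": 0,"y": 0,"z": 0.3,"yaw": 0,"jaw": 190},
    {"x": 0,"y": 0,"z": 0.35,"yaw": 0,"jaw": 190},
    {"x": 0,"y": 0,"z": 0.4,"yaw": 0,"jaw": 190},
    {"x": 0,"y": 0,"z": 0.4,"yaw": 0,"jaw": 190},
    {"x": 0,"y": 0,"z": 0.4,"yaw": 0,"jaw": 190}
  ]
}}

```text
clock: 14.25
ee_pos: [0.4952, 0.1739, 0.1687]
tool_rot: [180.0, -0.0, 172.3]
wrist_force: [0.4, -0.0, -1.4]
gripper_width: 0.0305
```

>>> {"method": "carry_out", "body": {
  "targets": [
    {"x": 0,"y": 0,"z": 0.03,"yaw": 0,"jaw": 190},
    {"x": 0,"y": 0,"z": 0.06,"yaw": 0,"jaw": 190},
    {"x": 0,"y": 0,"z": 0.09,"yaw": 0,"jaw": 190},
    {"x": 0,"y": 0,"z": 0.12,"yaw": 0,"jaw": 190},
    {"x": 0,"y": 0,"z": 0.15,"yaw": 0,"jaw": 190},
    {"x": 0,"y": 0,"z": 0.15,"yaw": 0,"jaw": 190},
    {"x": 0,"y": 0,"z": 0.15,"yaw": 0,"jaw": 190},
    {"x": 0,"y": 0,"z": 0.15,"yaw": 0,"jaw": 190}
  ]
}}

```text
clock: 15.05
ee_pos: [0.4952, 0.1738, 0.1672]
tool_rot: [-180.0, 0.0, 172.3]
wrist_force: [0.2, 0.7, -3.0]
gripper_width: 0.0307
```

>>> {"method": "carry_out", "body": {
  "targets": [
    {"x": 0,"y": 0,"z": 0.02,"yaw": 0,"jaw": 190},
    {"x": 0,"y": 0,"z": 0.04,"yaw": 0,"jaw": 190},
    {"x": 0,"y": 0,"z": 0.06,"yaw": 0,"jaw": 190},
    {"x": 0,"y": 0,"z": 0.08,"yaw": 0,"jaw": 190},
    {"x": 0,"y": 0,"z": 0.1,"yaw": 0,"jaw": 190},
    {"x": 0,"y": 0,"z": 0.1,"yaw": 0,"jaw": 190},
    {"x": 0,"y": 0,"z": 0.1,"yaw": 0,"jaw": 190},
    {"x": 0,"y": 0,"z": 0.1,"yaw": 0,"jaw": 190}
  ]
}}

```text
clock: 15.85
ee_pos: [0.4955, 0.1739, 0.1667]
tool_rot: [180.0, 0.1, 172.3]
wrist_force: [0.5, 0.9, 6.1]
gripper_width: 0.0308
```

```bash
python3 look.py 12
```

```text
[0.4955 0.1738 0.1667] [1.79986690e+02 5.78444388e-02 1.72329855e+02] [ 0.4 -0.5  5.1] [-0.02  0.14 -0.01] 0.030967767247115686 15.95
```

View pics/s12.png

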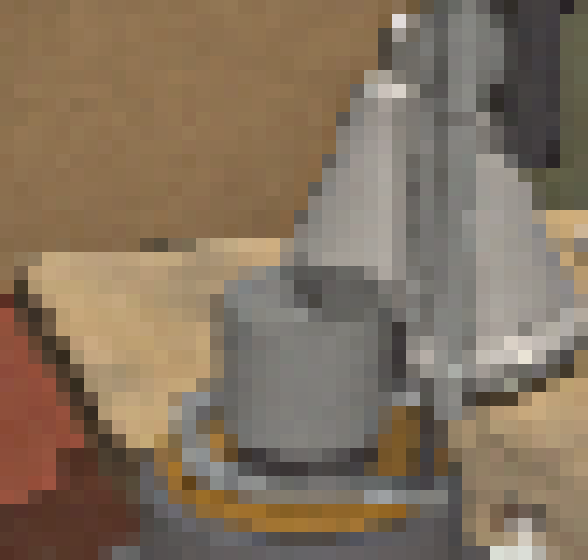

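View pics/t12.png

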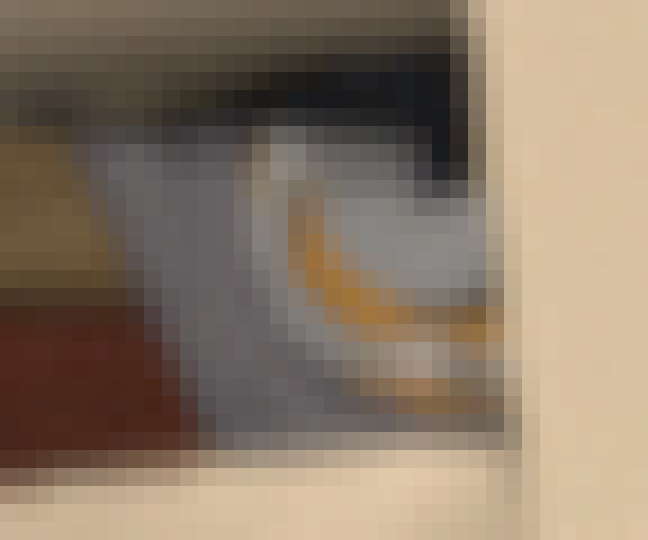

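Run:
```python
from workcell import sensors, arm
s=sensors.state(); print(s["ee_pos"],s["wrist_force"],s["gripper_width"],s["clock"])
print(arm.sign_off())
```

```text
[0.49548352 0.17383325 0.16666053] [ 0.43164202 -0.50756048  5.14071945] 0.030967767247115686 15.95
the job is handed in; nothing more can be done
None
```

The ring is over the axle, spread, and resting lightly on the brass washer, with the pliers held at the stop. I handed the job in at 15.95 s; sign-off reports no verdict.

I gripped both handles, squeezed them to the stop in the stand and lifted the pliers straight up. I then carried them in front of and above the vice handle and lined the ring up over the axle. From there I lowered it in small steps until it touched the washer.

**Last checks**
- **Grip:** finger opening 31 mm, against the stated 32 mm at the stop, with a 25 N grip setting.
- **Height:** the ring's underside works out at about 46 mm, level with the washer top.
- **Force:** wrist force +5 N, which with the pliers' roughly 2 N weight puts about 7–8 N on the washer (limit 25 N).
- **Centring:** the top view puts the ring centre about 0.5 mm off the axle's axis and the side view about 0.8 mm, both toward −x.

**Did not agree, or not checked**
- **Ring alignment:** above the axle the ring sat about 7 mm further toward −x than I expected from the grasp, so I corrected it before lowering. Partway down the two cameras then differed by 2–3 mm, and I used a value between them; in the final pictures they agree.
- **Tilt:** the pliers lean about 0.04–0.06 rad in the grip (limit 0.12). I estimated this from the side view and did not measure it again at the end.
- **Bystanders:** I did not re-measure their positions. There was no unexpected force at any reading during the moves.

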